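# Tension the wires of a cake portioner by quarter turns

### The job

Two wires of the round cake portioner have gone slack. Take the square-socket key from its dish and, feeling it fully onto the square without bearing down hard, tighten the red tensioner by one quarter turn clockwise, then go on clockwise round the rim to the yellow one and tighten it by two quarter turns; leave the blue one and everything else on the table alone. Turn them only with the key, and stand it upright back in its dish.

Things in the scene. Friction and masses are not known exactly. Their poses are not given: they have to be found in the camera images.
- portioner: round cake portioner bolted flat to the worktop at any yaw: aluminium rim 180 mm across, 30 mm broad, top at z = 24 mm, three thin wires across it. Origin: centre of its underside. Three wire tensioners stand upright on the rim, 75 mm from the centre, 120 degrees apart: clockwise seen from above they are red, yellow, blue (colour of the disc round the foot)
- red_top (a point): centre of the top of the red tensioner, z = 45 mm: a brass square, 14 x 14 mm from z = 31 to 39 mm, with a round cone nose on it (14 mm wide below, 7 mm on top), above a round collar 26 mm across. x points to the white tab on the collar, z up. The square is fixed on the collar at no set angle: its flats stand up to 0.55 rad either way off x and y, not reported; feel or look for it
- red_mark (a point): middle of the small white tab on the collar of the red tensioner, 14 mm from its axis at z = 30 mm, along the x axis of the top point; it turns with the head and shows how far it has been turned
- red_turn (a joint): angle of the red tensioner, rad, growing clockwise seen from above (= tightening); starts between -0.3 and 0.3, not always at zero, so count from the starting value. Turning takes about 0.06 N m of steady friction and it stays where it is left; there are no stops or clicks within two quarter turns
- red_post: post that carries the head of the red tensioner on a spring: the head gives way straight down, from about 3 N, 2 N per mm, 3.5 mm at most (10 N), then it is solid; it springs back up when let go or when the key's socket slips over the square. Bearing down or wrenching with more than 25 N harms it. Origin: on the axis 23 mm below the top of the square
- yellow_top (a point): centre of the top of the yellow tensioner, z = 45 mm: a brass square, 14 x 14 mm from z = 31 to 39 mm, with a round cone nose on it (14 mm wide below, 7 mm on top), above a round collar 26 mm across. x points to the white tab on the collar, z up. The square is fixed on the collar at no set angle: its flats stand up to 0.55 rad either way off x and y, not reported; feel or look for it
- yellow_mark (a point): middle of the small white tab on the collar of the yellow tensioner, 14 mm from its axis at z = 30 mm, along the x axis of the top point; it turns with the head and shows how far it has been turned
- yellow_turn (a joint): angle of the yellow tensioner, rad, growing clockwise seen from above (= tightening); starts between -0.3 and 0.3, not always at zero, so count from the starting value. Turning takes about 0.06 N m of steady friction and it stays where it is left; there are no stops or clicks within two quarter turns
- yellow_post: post that carries the head of the yellow tensioner on a spring: the head gives way straight down, from about 3 N, 2 N per mm, 3.5 mm at most (10 N), then it is solid; it springs back up when let go or when the key's socket slips over the square. Bearing down or wrenching with more than 25 N harms it. Origin: on the axis 23 mm below the top of the square
- blue_top (a point): centre of the top of the blue tensioner, z = 45 mm: a brass square, 14 x 14 mm from z = 31 to 39 mm, with a round cone nose on it (14 mm wide below, 7 mm on top), above a round collar 26 mm across. x points to the white tab on the collar, z up. The square is fixed on the collar at no set angle: its flats stand up to 0.55 rad either way off x and y, not reported; feel or look for it
- blue_mark (a point): middle of the small white tab on the collar of the blue tensioner, 14 mm from its axis at z = 30 mm, along the x axis of the top point; it turns with the head and shows how far it has been turned
- blue_turn (a joint): angle of the blue tensioner, rad, growing clockwise seen from above (= tightening); starts between -0.3 and 0.3, not always at zero, so count from the starting value. Turning takes about 0.06 N m of steady friction and it stays where it is left; there are no stops or clicks within two quarter turns
- blue_post: post that carries the head of the blue tensioner on a spring: the head gives way straight down, from about 3 N, 2 N per mm, 3.5 mm at most (10 N), then it is solid; it springs back up when let go or when the key's socket slips over the square. Bearing down or wrenching with more than 25 N harms it. Origin: on the axis 23 mm below the top of the square
- key: loose square-socket key, 82 mm tall, about 0.12 kg, upright in its dish: foot block 28 x 28 x 17 mm with a square socket 16 mm wide (plain mouth), 13 mm deep, open below; shaft 15 mm thick; black handle 56 mm along x, 22 mm along y (grip across y), 52 to 82 mm above the foot. Origin: centre of the underside, z up; the socket's flats are normal to x and y
- key_handle (a point): centre of the key's handle, 67 mm above its foot. When the key is fully seated on a tensioner its foot is at z about 32 mm (the socket's roof on the square), this point at about 99 mm; pressed lightly (6 N) its foot stops at z about 43 mm on the very top of the nose, and at about 37 mm with the nose in the socket but the square not in line
- key_rest: fixed round grey plastic dish for the key, 66 mm across, 12 mm high, wall 4 mm, floor 4 mm thick (58 mm clear inside). Origin: centre of its underside
- timer: white kitchen timer, 43x68x64 mm, a bystander; origin: centre of its underside
- sugar_shaker: steel sugar shaker, 68 mm across, 106 mm high, a bystander; origin: centre of its underside
- marker_2: blue and white marker pen, 135 mm long, lying, a bystander; origin: centre of its underside
- ribbon_1: red ribbon spool, 74 mm across, 22 mm high, lying flat, a bystander; origin: centre of its underside
There are look-alikes about, which are no part of the job. Of the things that look like the key, take the one that is farthest to the robot's left at the start. Of the things shaped like the key_rest, the grey one is meant.

How it is judged:
By the outcome, as a careful person would: the job done as asked, in the order asked, and still so for the second after the job is handed in, with the robot touching nothing.
It also fails if it takes over 72 s, if anything falls off the work surface, if the arm or the gripper's body presses on something with over 40 N, if the wrist force passes 120 N, or if a joint passes its speed limit or range.

### The arm

A 7-joint arm with a two-finger parallel gripper is mounted at the origin on a cart in front of the work surface, level with it; the furniture and walls round the work are solid. World frame = base frame: x ahead of the robot, y to its left, z up, the work surface at z = 0. Lengths are in m, angles in rad, forces in N, time in s.
With the tool pointing down it reaches from about 0.4 to 0.875 m from the base axis. Payload 19.3 kg.
Tool frame: the origin (TCP) lies at the very end of the fingers, on their centre line; the grasp point (between the pads) lies bot.pinch_z behind it (bot.pinch_z is the distance from the TCP to the grasp point, in m); z points along the fingers, y is the line along which they close (so a half turn about z gives the same grasp; the last joint's range is limited). The gripper opens to 85 mm and grips with 20 to 120 N. Pads are 22 mm wide; open, the fingers measure 114 mm over their backs; the gripper's body (76 mm by 85 mm) begins 54 mm behind the grasp point. The pads swing forward as they close: fully open they stand 13 mm farther back than shut.
Start: joints at [-1.209, 0.521, -0.036, 1.599, 0.021, 1.021, -0.113], TCP at [0.262, 0.568, 0.231] pointing down, gripper open.
Joint ranges: [-2.91, 2.91], [-0.3, 2.13], [-1.5, 1.42], [0.17, 2.43], [-1.26, 4.41], [0.16, 1.93], [-2.52, 2.52]. Speed limits (rad/s): [1.89, 1.89, 2.39, 2.39, 3.01, 3.01, 3.01].

### API

Orientations are given as [roll, pitch, yaw] about the fixed x, y, z axes, in that order (R = Rz(yaw) Ry(pitch) Rx(roll)).
In Python, from workcell import bot, grab_frame, ticket gives the robot as it stands.
- The arm moves only by the tool arm_command, never from a script. Its argument "commands" is a list of rows, each a list of 3 entries, a list of its own where there are three numbers: the shift along the world's x, y, z in mm, then the turn about the world's z in rad, then the gripper command: -1 is fully open, 1 is shut, values between are in proportion. In form: [[[tx, ty, tz], roll, fingers], ...]. A call has 1 to 20 rows; each row shifts and turns the commanded pose from where the row before left it; what a row does not reach is not made up. A row lasts 1/10 s, in which the tool goes at most 50 mm and 8.59 degrees, less where a joint would pass 70% of its speed; a pose out of reach is approached as far as the arm can. A call with a gripper value outside its range is refused whole. The fingers move at their own pace and stop on an object; "newtons" is the grip in N (left out, the last holds). Time passes only in rows, so rows that do not move let the fingers close. It gives the time, the measured TCP pose, the force, the opening and the grip force at its end, in the units of the state.
- bot.observe(): the state, without advancing time (a new reading comes with each control period).
- grab_frame(name): name is "scene" or "top" or "wrist"; returns a dict with "image" (480x640x3 uint8, red, green, blue), "vertical_fov" (degrees; the focal length in pixels is half the picture's height over the tangent of half this angle, whatever the lens; pixels are square), "cx", "cy" (the principal point, pixels), "k1" (the pictures are not rectified: a ray, as slopes to the right and down, at radius r is drawn at 1 + k1 r^2 times it, then the intrinsics apply), "R" (3x3) and "t" (3): a world point X has camera coordinates R X + t. Camera axes: x right, y down, z forward; pixel columns grow to the right and rows downward; lengths in m; the calibration is good to about 2 mm. A picture is of the moment at which its call begins. There is no depth.
- ticket.job_done(): hands the job in; it is judged then, once.
The state is a dict: "clock": time; "qpos": joint angles; "qd": joint speeds; "joint_efforts": joint torques, N m; "position": TCP position; "tool_rot": TCP orientation; "force": force on the tool from outside, world axes, zero at the start; "moment": the same for the moment, N m; "grip_width": finger opening in m; "finger_force": force on a finger pad.
Only numpy, scipy, OpenCV 4.12 (cv2) and the standard library are available. Lean on these libraries where they do the work, as an engineer would, in place of code of your own. Each camera call takes 0.05 s, during which the arm holds its last target. There are 200 camera calls.

## Working session

There is one attempt and no reset: what is moved stays moved. The work goes in short steps, Python scripts to look and compute and a tool call to move; the robot and the scene stay as the last step left them, time stands still between calls to the robot, and variables do not carry over. Pictures are saved under pics/ and viewed, at most 12 in all, crops included, and the job is handed in when it is done.

Besides the shell and the picture viewer there is one more tool, called after "Emit:" as name([rows], argument=value, ...), one row to a line, values as JSON. arm_command: Moves the arm, as the interface text tells. Its arguments: {"type":"object","properties":{"commands":{"type":"array"},"newtons":{"type":"number"}},"required":["commands"]}

```bash
mkdir -p pics; cat > h.py <<'E'
import numpy as np, cv2
from workcell import bot, grab_frame, ticket
def K(f):
    F=240/np.tan(np.radians(f["vertical_fov"])/2); return np.array([[F,0,f["cx"]],[0,F,f["cy"]],[0,0,1.]])
def ray(f,uv):
    k=K(f); d=(np.array(uv,float)-[f["cx"],f["cy"]])/k[0,0]
    s=d.copy()
    for _ in range(20): s=d/(1+f["k1"]*(s@s))
    R=np.array(f["R"]);t=np.array(f["t"])
    return -R.T@t, R.T@np.array([s[0],s[1],1])
def onz(f,uv,z):
    c,d=ray(f,uv); return c+d*(z-c[2])/d[2]
def proj(f,X):
    p=np.array(f["R"])@np.array(X,float)+np.array(f["t"]); s=p[:2]/p[2]
    return s*(1+f["k1"]*(s@s))*K(f)[0,0]+[f["cx"],f["cy"]]
def save(f,n): cv2.imwrite("pics/"+n,cv2.cvtColor(f["image"],cv2.COLOR_RGB2BGR))
E
python3 - <<'E'
from h import *
import pickle
fs={n:grab_frame(n) for n in("scene","top","wrist")}
pickle.dump(fs,open("f0.pkl","wb"))
for n,f in fs.items(): save(f,n+"0.png"); print(n,f["vertical_fov"],f["k1"],-np.array(f["R"]).T@np.array(f["t"]))
print(bot.observe(),bot.pinch_z)
E
```

```text
scene 53.18769557797074 -0.024187172411111034 [1.41989079 0.37428948 0.83213923]
top 53.43011261968106 0.037695764281169906 [ 0.45346857 -0.21569647  1.18008057]
wrist 63.85584689966799 -0.002244379165035784 [0.19336482 0.59969814 0.37281649]
{'clock': 0.15, 'qpos': array([-1.20923618,  0.52188378, -0.03633926,  1.59986808,  0.02119716,
        1.02106145, -0.11281201]), 'qd': array([ 0.00089497, -0.00046073,  0.00154586, -0.00248319, -0.00062375,
        0.00010137,  0.00254823]), 'joint_efforts': array([ 1.18646505e-03, -9.27381420e+01,  1.98050536e+00, -3.70053542e+01,
        1.79368799e-02,  6.43495689e-03, -4.10086864e-05]), 'position': array([0.26146176, 0.56741705, 0.23085685]), 'tool_rot': array([-3.14075795e+00,  4.60357762e-05,  2.70981681e+00]), 'force': array([ 0.68554832,  0.25854883, -0.07947054]), 'moment': array([-0.00459365,  0.03920442, -0.03397651]), 'finger_force': 0.0, 'grip_width': 0.08555044097666807} 0.0187
```

View pics/top0.png

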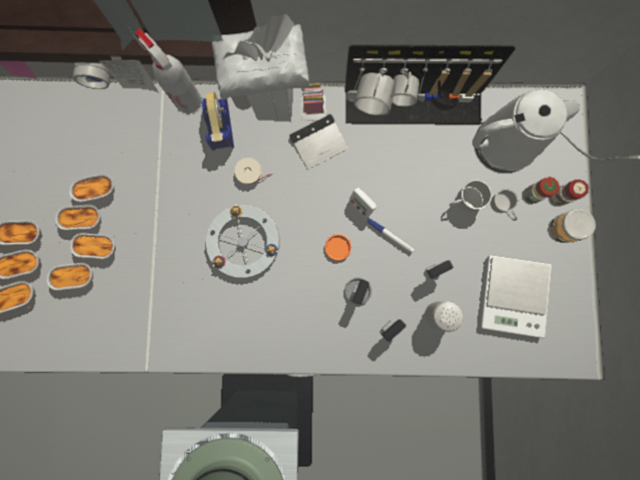

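View pics/scene0.png

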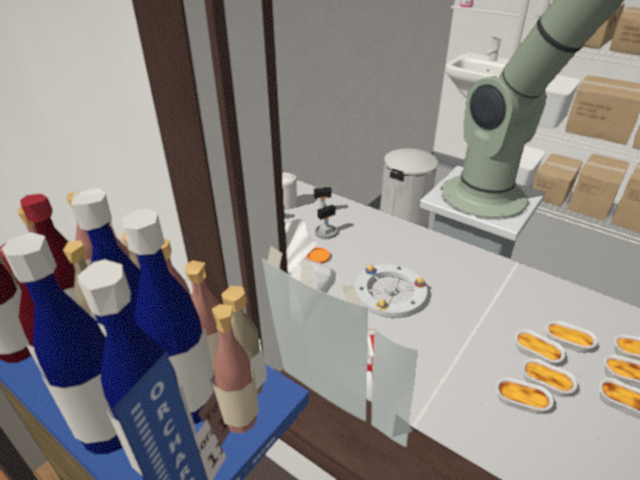

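```bash
python3 - <<'E'
from h import *
import pickle
fs=pickle.load(open("f0.pkl","rb")); f=fs["top"]
im=f["image"][195:320,195:410]; im=cv2.resize(im,None,fx=3.7,fy=3.7,interpolation=cv2.INTER_CUBIC)
cv2.imwrite("pics/crop1.png",cv2.cvtColor(im,cv2.COLOR_RGB2BGR))
for n,uv,z in[("c",(242,242),.024),("a",(236,211),.04),("b",(271,250),.04),("c",(219,262),.04),("key",(360,292),.086),("dish",(357,293),.012)]: print(n,onz(f,uv,z).round(4))
E
```

```text
c [ 0.5987 -0.0167  0.024 ]
a [ 0.6724 -0.0023  0.04  ]
b [ 0.5782 -0.0898  0.04  ]
c [0.5477 0.0338 0.04  ]
key [ 0.4794 -0.3004  0.086 ]
dish [ 0.4787 -0.2988  0.012 ]
```

View pics/crop1.png

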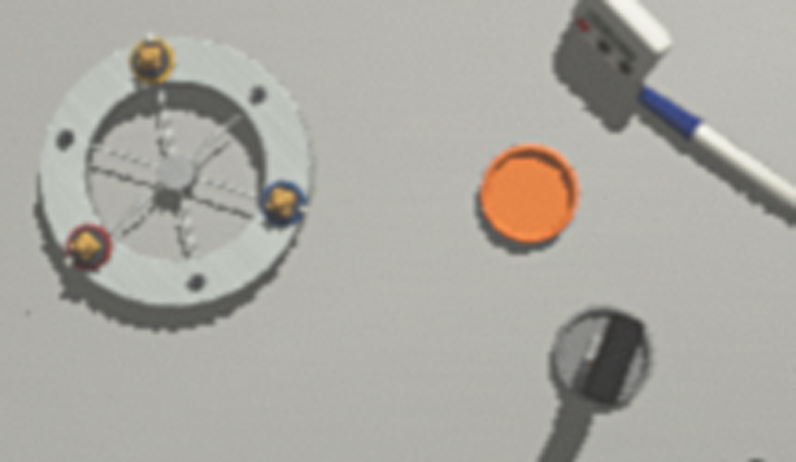

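The crop shows red at about (219,261), yellow at (236,211) and blue at (271,250). The key is in the grey dish at about (360,292), with its handle yaw near -0.38.

```bash
python3 - <<'E'
from h import *
import pickle
f=pickle.load(open("f0.pkl","rb"))["wrist"]
print(np.array(f["R"]).round(3), onz(f,(320,240),.04), proj(f,[.2614,.5674,.04]))
E
```

```text
[[ 0.419  0.908 -0.001]
 [ 0.868 -0.4    0.294]
 [ 0.266 -0.124 -0.956]] [0.28857365 0.55708077 0.04      ] [317.77500745 208.67686743]
```

Emit:
arm_command([
  [[27, -41, -4], 0, -1],
  [[27, -41, -4], 0, -1],
  [[27, -41, -4], 0, -1],
  [[27, -41, -4], 0, -1],
  [[27, -41, -4], 0, -1],
  [[27, -41, -4], 0, -1],
  [[27, -41, -4], 0, -1],
  [[27, -41, -4], 0, -1],
  [[27, -41, -4], 0, -1],
  [[27, -41, -4], 0, -1],
  [[27, -41, -4], 0, -1],
  [[27, -41, -4], 0, -1],
  [[27, -41, -4], 0, -1],
  [[27, -41, -4], 0, -1],
])

```text
clock: 1.55
position: [0.6403, -0.0082, 0.175]
tool_rot: [-3.142, -0.0, 2.71]
force: [-0.7, 0.3, -0.3]
grip_width: 0.0851
finger_force: 0.0
```

```bash
python3 - <<'E'
from h import *
import pickle
f=grab_frame("wrist"); pickle.dump(f,open("f1.pkl","wb")); save(f,"w1.png")
for X in ([.5477,.0338,.04],[.6724,-.0023,.04]): print(proj(f,X))
print(bot.observe()["qpos"].round(2))
E
```

```text
[316.41805296  78.38148407]
[342.01534018 259.043397  ]
[-0.12  0.61  0.08  1.61 -0.05  0.92  1.11]
```

View pics/w1.png

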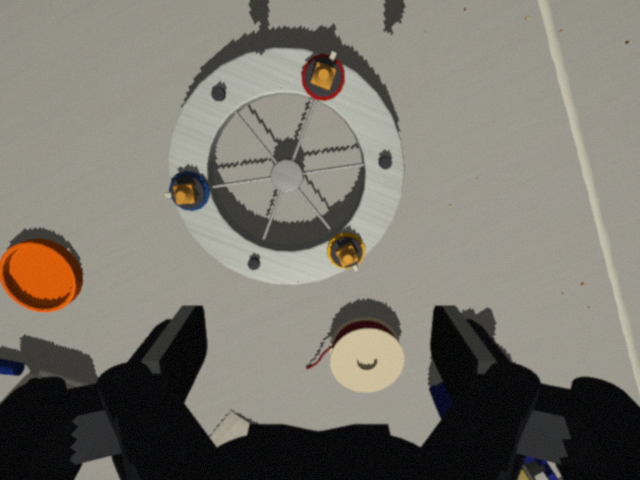

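```bash
python3 - <<'E'
from h import *
import pickle
f=pickle.load(open("f1.pkl","rb")); im=f["image"]
o=[]
for u,v in((323,76),(345,252)):
    o.append(cv2.resize(im[v-28:v+28,u-28:u+28],(400,400),interpolation=cv2.INTER_CUBIC))
cv2.imwrite("pics/c2.png",cv2.cvtColor(np.hstack(o),cv2.COLOR_RGB2BGR))
E
```

```text
(no output)
```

View pics/c2.png

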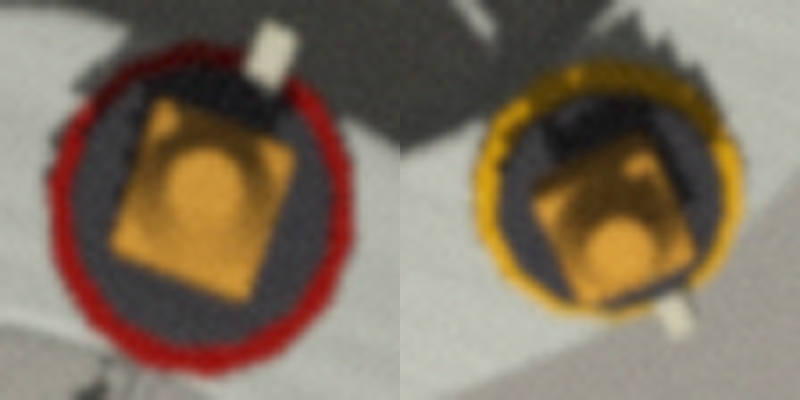

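```bash
python3 - <<'E'
from h import *
import pickle
f=pickle.load(open("f1.pkl","rb")); s=56/400
D={"red":((295,48),[(155,97),(297,152),(247,302),(108,247)],(207,185),(272,57)),"yel":((317,224),[(135,205),(250,130),(295,250),(180,305)],(217,247),(272,316))}
for n,(o,c,nose,tab) in D.items():
    g=lambda p,z: onz(f,np.array(o)+np.array(p)*s-0.43*0,z)[:2]
    P=np.array([g(p,.039) for p in c]); N=g(nose,.045); T=g(tab,.030)
    E=np.roll(P,-1,0)-P; L=np.hypot(*E.T)*1000; a=np.arctan2(E[:,1],E[:,0])
    sq=np.angle(np.exp(4j*a).mean())/4
    print(n,"sqc",P.mean(0).round(4),"nose",N.round(4),"edges",L.round(1),"yaw mod90",sq.round(3),(a%(np.pi/2)).round(3),"tab",T.round(4),"tabang",np.arctan2(*(T-N)[::-1]).round(3),np.hypot(*(T-N)).round(4))
E
```

```text
red sqc [0.5482 0.0386] nose [0.5477 0.0393] edges [14.  13.9 14.  13.7] yaw mod90 -0.772 [0.797 0.805 0.785 0.809] tab [0.5387 0.0504] tabang 2.252 0.0144
yel sqc [0.6715 0.0024] nose [0.6719 0.002 ] edges [14.7 14.5 13.8 12.5] yaw mod90 0.033 [0.177 1.505 0.045 1.552] tab [0.6875 0.0031] tabang 0.071 0.0156
```

Emit:
arm_command([
  [[-15, -27, 0], 0.005, -1],
  [[-15, -28, 0], 0.005, -1],
  [[-15, -28, 0], 0.005, -1],
  [[-15, -28, 0], 0.005, -1],
  [[-15, -28, 0], 0.005, -1],
  [[-15, -28, 0], 0.005, -1],
  [[-15, -28, 0], 0.005, -1],
  [[-15, -28, 0], 0.005, -1],
  [[-15, -28, 0], 0.005, -1],
  [[-15, -28, 0], 0.005, -1],
  [[-4, -10, 0], 0, -1],
  [[0, 0, 0], 0, -1],
])

```text
clock: 2.8
position: [0.4848, -0.2968, 0.1752]
tool_rot: [-3.141, -0.0, 2.757]
force: [-0.1, 0.5, -0.2]
grip_width: 0.0857
finger_force: 0.0
```

```bash
python3 - <<'E'
from h import *
import pickle
f=grab_frame("wrist"); pickle.dump(f,open("f2.pkl","wb")); im=f["image"]
save(f,"w2.png"); print(bot.observe()["position"],proj(f,[.48,-.3,.082]))
E
```

```text
[ 0.48561603 -0.29528967  0.17516879] [309.75141182 237.67014033]
```

View pics/w2.png

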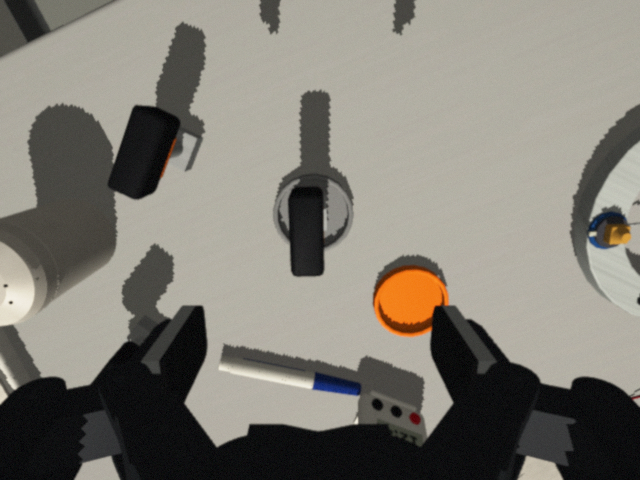

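```bash
python3 - <<'E'
from h import *
import pickle
f=pickle.load(open("f2.pkl","rb")); im=f["image"].astype(int)
m=(im.max(2)<75)
sub=m[175:285,275:345]
for r in range(0,110,6):
    c=np.where(sub[r])[0]; print(r+175,c.min()+275 if len(c) else 0,c.max()+275 if len(c) else 0, im[r+175,308])
top=np.where(m[240:290,308])[0].max()+240; print("bottom row",top)
# dish ring: ellipse of outer rim top z=.012
g=cv2.cvtColor(f["image"],cv2.COLOR_RGB2GRAY)
b=onz(f,(308,top+.5),.086);print(b)
for r in(225,260):
    c=np.where(m[r,275:345])[0]+275; L=onz(f,(c.min()-.5,r),.086);R=onz(f,(c.max()+.5,r),.086);print(r,c.min(),c.max(),L,R,np.linalg.norm(L-R),(L+R)/2)
print("dish left/right/top/bottom", [onz(f,p,.012).round(4) for p in((274,212),(353,212),(313,172),(313,250))])
E
```

```text
175 290 339 [45 42 41]
181 285 344 [50 50 47]
187 280 342 [16 15 15]
193 290 327 [14 11 11]
199 288 327 [25 22 25]
205 288 326 [27 27 26]
211 278 322 [22 24 25]
217 278 322 [23 27 26]
223 279 322 [26 29 27]
229 281 344 [30 33 31]
235 285 340 [39 40 40]
241 290 335 [39 37 36]
247 290 324 [36 36 35]
253 291 322 [35 30 34]
259 291 322 [29 33 31]
265 291 323 [37 37 36]
271 292 322 [32 35 33]
277 0 0 [161 160 148]
283 0 0 [182 179 167]
bottom row 275
[ 0.50216059 -0.31026943  0.086     ]
225 280 344 [ 0.46422862 -0.31374798  0.086     ] [ 0.47938335 -0.27628475  0.086     ] 0.04041236317458718 [ 0.47180598 -0.29501637  0.086     ]
260 291 323 [ 0.48808955 -0.31655553  0.086     ] [ 0.49600061 -0.29699482  0.086     ] 0.021099918252689014 [ 0.49204508 -0.30677518  0.086     ]
dish left/right/top/bottom [array([ 0.4682, -0.3282,  0.012 ]), array([ 0.4923, -0.2687,  0.012 ]), array([ 0.4502, -0.2866,  0.012 ]), array([ 0.5103, -0.3112,  0.012 ])]
```

```bash
python3 - <<'E'
from h import *
import pickle
f=pickle.load(open("f2.pkl","rb")); im=f["image"].astype(int)
print(im[184:204,307].mean(1).round(0))
for r in (196,275.5): print(r,onz(f,(307,r),.086))
a=onz(f,(307,196),.086)-onz(f,(307,275.5),.086);print(np.linalg.norm(a),np.arctan2(a[1],a[0]))
for r in(200,206,248,254,260,266):
    x=im[r,270:345].mean(1); c=np.where(x<60)[0]+270; print(r,[c[0],c[-1]], onz(f,(c[0],r),.086)[:2], onz(f,(c[-1],r),.086)[:2])
E
```

```text
[51. 45. 35. 16.  7.  7.  2. 11. 14. 12.  5. 11. 16. 15. 20. 24. 26. 20.
 28. 23.]
196 [ 0.45378061 -0.29090409  0.086     ]
275.5 [ 0.50191783 -0.31086974  0.086     ]
0.052113522571481746 2.748422837461563
200 [np.int64(288), np.int64(323)] [ 0.45171609 -0.30258947] [ 0.45971989 -0.28280686]
206 [np.int64(289), np.int64(323)] [ 0.45537328 -0.30350152] [ 0.46318435 -0.28419457]
248 [np.int64(291), np.int64(323)] [ 0.48077187 -0.3130674 ] [ 0.4883697  -0.29428263]
254 [np.int64(291), np.int64(322)] [ 0.48447262 -0.31465552] [ 0.49186845 -0.29636944]
260 [np.int64(291), np.int64(322)] [ 0.48820942 -0.31625913] [ 0.49564103 -0.29788388]
266 [np.int64(292), np.int64(323)] [ 0.49222372 -0.31728277] [ 0.49969144 -0.29881753]
```

Emit:
arm_command([
  [[-3.5, -2.5, -5], -0.01, -0.3],
  [[-3, -2, -20], 0, -0.3],
  [[-1, -1, -30], 0, -0.3],
  [[0, 0, -30], 0, -0.3],
  [[0, 0, -25], 0, -0.3],
  [[0, 0, -13], 0, -0.3],
  [[0, 0, 0], 0, -0.3],
  [[0, 0, 0], 0, -0.3],
])

```text
clock: 3.65
position: [0.4785, -0.3007, 0.0529]
tool_rot: [-3.142, 0.0, 2.75]
force: [0.1, -0.4, 0.4]
grip_width: 0.0554
finger_force: 0.0
```

Emit:
arm_command([
  [[0, 0, 0], 0, 0.8],
  [[0, 0, 0], 0, 0.8],
  [[0, 0, 0], 0, 0.8],
  [[0, 0, 0], 0, 0.8],
  [[0, 0, 0], 0, 0.8],
  [[0, 0, 0], 0, 0.8],
], newtons=70)

```text
clock: 4.25
position: [0.4786, -0.3012, 0.0532]
tool_rot: [-3.142, 0.001, 2.75]
force: [-0.6, -0.3, 8.0]
grip_width: 0.0215
finger_force: 68.9
```

Emit:
arm_command([
  [[0, 0, 10], 0, 0.8],
  [[0, 0, 25], 0, 0.8],
  [[0, 0, 25], 0, 0.8],
  [[0, 0, 10], 0, 0.8],
  [[6, 28, 0], -0.03, 0.8],
  [[6, 28, 0], -0.035, 0.8],
  [[6, 28, 0], -0.035, 0.8],
  [[6, 28, 0], -0.035, 0.8],
  [[6, 28, 0], -0.035, 0.8],
  [[6, 28, 0], -0.035, 0.8],
  [[6, 28, 0], -0.035, 0.8],
  [[6, 28, 0], -0.035, 0.8],
  [[6, 28, 0], -0.035, 0.8],
  [[6, 28, 0], -0.035, 0.8],
  [[6, 28, 0], -0.035, 0.8],
  [[3.5, 28, 0], 0, 0.8],
  [[0, 4, 0], 0, 0.8],
  [[0, 0, 0], 0, 0.8],
])

```text
clock: 6.05
position: [0.5474, 0.0399, 0.1222]
tool_rot: [-3.141, -0.0, 2.371]
force: [0.1, -0.5, -0.9]
grip_width: 0.0211
finger_force: 68.8
```

```bash
python3 - <<'E'
from h import *
import pickle
f=grab_frame("wrist"); pickle.dump(f,open("f3.pkl","wb"));t=grab_frame("top");pickle.dump(t,open("t3.pkl","wb"))
o=bot.observe();print(o["position"],o["tool_rot"],o["force"],o["moment"],o["grip_width"])
a=cv2.resize(f["image"],(533,400));b=cv2.resize(t["image"][215:315,165:232],(267,400),interpolation=cv2.INTER_CUBIC)
cv2.imwrite("pics/w3.png",cv2.cvtColor(np.hstack([a,b]),cv2.COLOR_RGB2BGR))
E
```

```text
[0.54737465 0.03809891 0.12229223] [-3.14107004e+00  1.92349007e-04  2.36900935e+00] [ 0.18923212  0.03969229 -1.90822476] [-0.0244279   0.05057376  0.02967863] 0.0215155901387387
```

View pics/w3.png

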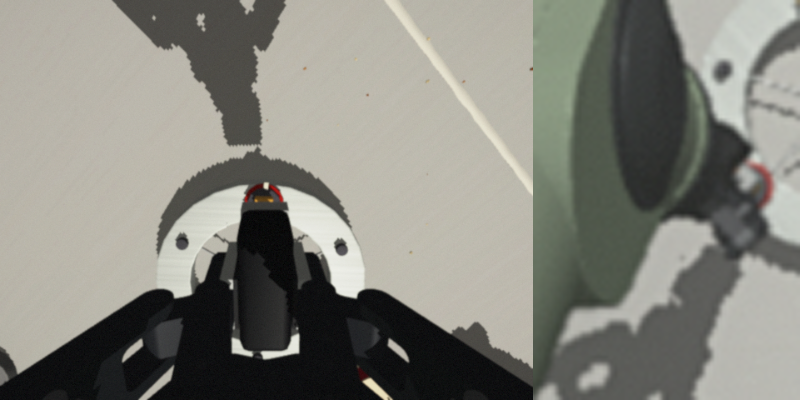

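Emit:
arm_command([
  [[0.5, 0.5, -8], 0, 0.8],
  [[0, 0, -9], 0, 0.8],
  [[0, 0, -7], 0, 0.8],
  [[0, 0, -3], 0, 0.8],
  [[0, 0, -2], 0, 0.8],
  [[0, 0, -1], 0, 0.8],
  [[0, 0, -1], 0, 0.8],
])

```text
clock: 6.85
position: [0.5482, 0.0396, 0.0913]
tool_rot: [3.141, 0.0, 2.37]
force: [-0.5, -0.4, -0.8]
grip_width: 0.021
finger_force: 68.8
```

Foot at ≈42 mm, so the nose is inside the socket mouth. I'll continue gently.

Emit:
arm_command([
  [[0, 0, -1], 0, 0.8],
  [[0, 0, -1], 0, 0.8],
  [[0, 0, -1], 0, 0.8],
  [[0, 0, -1], 0, 0.8],
  [[0, 0, 0], 0, 0.8],
])

```text
clock: 7.35
position: [0.548, 0.0396, 0.0872]
tool_rot: [-3.141, -0.0, 2.37]
force: [0.2, -0.0, -1.0]
grip_width: 0.0215
finger_force: 68.8
```

Emit:
arm_command([
  [[0, 0, -1], 0, 0.8],
  [[0, 0, -0.7], 0, 0.8],
  [[0, 0, -0.7], 0, 0.8],
  [[0, 0, 0], 0, 0.8],
])

```text
clock: 7.75
position: [0.548, 0.0396, 0.0848]
tool_rot: [-3.141, -0.0, 2.37]
force: [-0.0, -0.6, -0.6]
grip_width: 0.0209
finger_force: 68.8
```

Emit:
arm_command([
  [[0, 0, -1], 0, 0.8],
  [[0, 0, -1], 0, 0.8],
  [[0, 0, -0.7], 0, 0.8],
  [[0, 0, 0], 0, 0.8],
])

```text
clock: 8.15
position: [0.548, 0.0396, 0.0821]
tool_rot: [-3.141, -0.0, 2.37]
force: [-0.1, -0.9, -1.6]
grip_width: 0.0214
finger_force: 68.7
```

Emit:
arm_command([
  [[0, 0, -0.7], 0, 0.8],
  [[0, 0, -0.5], 0, 0.8],
  [[0, 0, -0.5], 0, 0.8],
  [[0, 0, 0], 0, 0.8],
])

```text
clock: 8.55
position: [0.5481, 0.0396, 0.0805]
tool_rot: [-3.142, 0.0, 2.37]
force: [-0.9, -1.5, 3.0]
grip_width: 0.0211
finger_force: 69.1
```

Emit:
arm_command([
  [[0, 0, 0], -0.06, 0.8],
  [[0, 0, 0], -0.06, 0.8],
  [[0, 0, 0], -0.06, 0.8],
  [[0, 0, 0], -0.06, 0.8],
  [[0, 0, 0], -0.06, 0.8],
  [[0, 0, 0], -0.06, 0.8],
])

```text
clock: 9.15
position: [0.5483, 0.0389, 0.0806]
tool_rot: [3.142, 0.001, 2.007]
force: [0.3, -4.5, 1.2]
grip_width: 0.021
finger_force: 69.1
```

```bash
python3 -c "
from h import *
o=bot.observe();print(o['position'],o['tool_rot'],o['force'],o['moment'])"
```

```text
[0.54827166 0.03887679 0.08061449] [3.14152263e+00 8.64617575e-04 2.00680623e+00] [ 0.34119433 -4.45018863  1.20230273] [-1.26694674  0.09338261  0.08326125]
```

Emit:
arm_command([
  [[0, -0.4, 0], -0.06, 0.8],
  [[0, -0.4, 0], -0.06, 0.8],
  [[0, 0, 0], -0.06, 0.8],
  [[0, 0, 0], -0.06, 0.8],
  [[0, 0, 0], -0.06, 0.8],
  [[0, 0, 0], -0.06, 0.8],
  [[0, 0, 0], -0.06, 0.8],
])

```text
clock: 9.85
position: [0.5484, 0.0384, 0.0806]
tool_rot: [3.141, 0.001, 1.587]
force: [0.0, -2.9, 0.7]
grip_width: 0.0214
finger_force: 69.2
```

```bash
python3 -c "
from h import *
o=bot.observe();print(o['position'],o['tool_rot'],o['force'],o['moment'])"
```

```text
[0.54835012 0.03835924 0.08063689] [3.14098703e+00 5.08448206e-04 1.58710557e+00] [ 0.01399811 -2.88525312  0.74276729] [-0.83520029  0.08967627  0.0816019 ]
```

Emit:
arm_command([
  [[0, -0.3, 0], -0.06, 0.8],
  [[0, 0, 0], -0.06, 0.8],
  [[0, 0, 0], -0.06, 0.8],
  [[0, 0, 0], -0.06, 0.8],
  [[0, 0, 0], -0.06, 0.8],
  [[0, 0, 0], -0.06, 0.8],
  [[0, 0, 0], -0.06, 0.8],
  [[0, 0, 0], -0.06, 0.8],
  [[0, 0, 0], -0.06, 0.8],
  [[0, 0, 0], -0.06, 0.8],
  [[0, 0, 0], -0.06, 0.8],
  [[0, 0, 0], -0.06, 0.8],
  [[0, 0, 0], -0.06, 0.8],
  [[0, 0, 0], -0.06, 0.8],
  [[0, 0, 0], -0.06, 0.8],
  [[0, 0, 0], -0.03, 0.8],
  [[0, 0, 0], 0, 0.8],
])

```text
clock: 11.55
position: [0.5483, 0.0381, 0.0806]
tool_rot: [3.141, 0.0, 0.66]
force: [0.1, -5.0, 1.9]
grip_width: 0.021
finger_force: 69.2
```

```bash
python3 -c "
from h import *
o=bot.observe();print(o['position'],o['tool_rot'],o['force'],o['moment'],o['qpos'])"
```

```text
[0.54828526 0.03806112 0.08055988] [3.14065455e+00 9.77923958e-05 6.59540233e-01] [ 0.14514136 -5.00165203  1.90389401] [-1.42699213  0.04410235 -0.00547041] [-0.6082965   0.72186606  0.62600672  1.93966898 -0.65133297  0.69102614
 -0.49139319]
```

Emit:
arm_command([
  [[0, -0.5, 0], 0.06, 0.8],
  [[0, 0, 2], 0.05, 0.8],
  [[0, 0, 6], 0, 0.8],
  [[0, 0, 12], 0, 0.8],
  [[0, 0, 15], 0, 0.8],
  [[-15, -14, 5], 0, 0.8],
  [[-15, -14, 0], 0, 0.8],
  [[-15, -14, 0], 0, 0.8],
  [[0, 0, 0], 0, 0.8],
])

```text
clock: 12.45
position: [0.5018, -0.0055, 0.1218]
tool_rot: [-3.141, -0.0, 0.767]
force: [0.2, 0.4, -0.9]
grip_width: 0.021
finger_force: 68.7
```

```bash
python3 - <<'E'
from h import *
import pickle
f=grab_frame("wrist"); pickle.dump(f,open("f4.pkl","wb"))
u,v=proj(f,[.548,.0385,.035]).round().astype(int); print(u,v)
r=28;o=cv2.resize(f["image"][max(v-r,0):v+r,u-r:u+r],(560,560),interpolation=cv2.INTER_CUBIC)
cv2.imwrite("pics/c4.png",cv2.cvtColor(o,cv2.COLOR_RGB2BGR)); print(bot.observe()["position"])
E
```

```text
320 141
[ 0.50293924 -0.00437882  0.12167396]
```

View pics/c4.png

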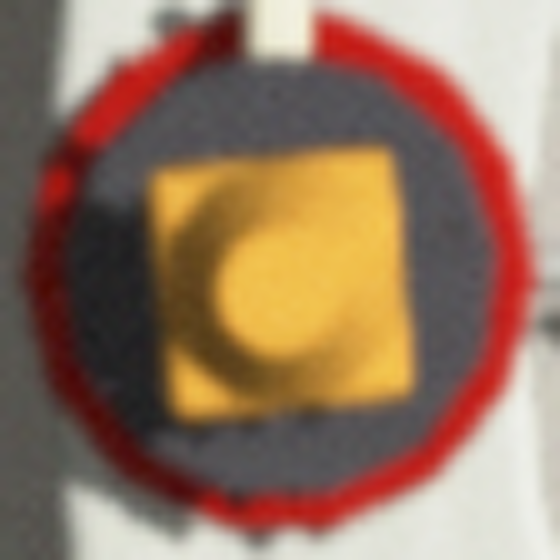

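```bash
cat >> h.py <<'E'
def square(f,c,r=14):
    """yaw (mod 90deg) & centre of brass square near world xy c, from saturated-yellow mask edges at z=.039"""
    u,v=proj(f,[*c,.038]).round().astype(int); 
    im=cv2.resize(f["image"][v-r-4:v+r+4,u-r-4:u+r+4],None,fx=8,fy=8,interpolation=cv2.INTER_CUBIC)
    h=cv2.cvtColor(im,cv2.COLOR_RGB2HSV); m=((h[...,0]>12)&(h[...,0]<28)&(h[...,1]>110)&(h[...,2]>60)).astype(np.uint8)
    cs,_=cv2.findContours(m,cv2.RETR_EXTERNAL,cv2.CHAIN_APPROX_NONE); k=max(cs,key=cv2.contourArea)[:,0,:]
    W=np.array([onz(f,((p[0]+.5)/8-.5+u-r-4,(p[1]+.5)/8-.5+v-r-4),.039)[:2] for p in k])
    (cc,wh,a)=cv2.minAreaRect((W*1e4).astype(np.float32))
    return np.array(cc)/1e4, np.array(wh)/10, np.radians(a)%(np.pi/2)
E
python3 - <<'E'
from h import *
import pickle
f=pickle.load(open("f4.pkl","rb"))
P=np.array([onz(f,(320-28+(x)/10-.5,141-28+y/10-.5),.039)[:2] for x,y in[(148,178),(395,148),(415,385),(175,420)]])
E=np.roll(P,-1,0)-P;print(P.mean(0),np.hypot(*E.T),np.arctan2(E[:,1],E[:,0])%(np.pi/2))
T=onz(f,(320-28+28-.5,141-28+2.8),.030)[:2];print(np.arctan2(*(T-P.mean(0))[::-1]),np.hypot(*(T-P.mean(0))))
print("auto",square(f,(.548,.0385)))
print("red0",square(pickle.load(open("f1.pkl","rb")),(.548,.0385)))
print("yel0",square(pickle.load(open("f1.pkl","rb")),(.6717,.0022)))
E
```

```text
[0.54784166 0.03869151] [0.01397187 0.01307794 0.01385986 0.0134305 ] [0.88310696 0.86378278 0.90867312 0.87296835]
0.7789474803655289 0.013644431136496389
auto (array([0.54758184, 0.03872044]), array([14.66923065, 14.73331909]), np.float64(0.8615676332089681))
red0 (array([0.54783359, 0.03841932]), array([14.66719055, 15.02476654]), np.float64(0.7948511202657118))
yel0 (array([0.6694251, 0.0028028]), array([27.53271484, 25.67623291]), np.float64(1.1390166876798047))
```

Emit:
arm_command([
  [[15, 14, 0], 0.02, 0.8],
  [[15, 14, 0], 0.02, 0.8],
  [[15, 14, -6], 0.02, 0.8],
  [[0, 0, -10], 0.02, 0.8],
  [[0, 0, -10], 0, 0.8],
  [[0, 0, -4], 0, 0.8],
  [[0, 0, -1], 0, 0.8],
  [[0, 0, -1], 0, 0.8],
  [[0, 0, 0], 0, 0.8],
])

```text
clock: 13.4
position: [0.5481, 0.0378, 0.0887]
tool_rot: [3.141, -0.0, 0.849]
force: [-0.3, 0.5, -0.6]
grip_width: 0.0212
finger_force: 68.7
```

Emit:
arm_command([
  [[0, 0, -1.5], 0, 0.8],
  [[0, 0, -1.2], 0, 0.8],
  [[0, 0, -1.2], 0, 0.8],
  [[0, 0, -1], 0, 0.8],
  [[0, 0, -1], 0, 0.8],
  [[0, 0, -1], 0, 0.8],
  [[0, 0, 0], 0, 0.8],
])

```text
clock: 14.1
position: [0.548, 0.038, 0.0815]
tool_rot: [-3.141, 0.0, 0.85]
force: [-0.1, 0.3, -2.2]
grip_width: 0.0211
finger_force: 68.7
```

Emit:
arm_command([
  [[0, 0, -0.8], 0, 0.8],
  [[0, 0, 0], -0.06, 0.8],
  [[0, 0, 0], -0.06, 0.8],
  [[0, 0, 0], -0.06, 0.8],
  [[0, 0, 0], -0.06, 0.8],
  [[0, 0, 0], -0.035, 0.8],
  [[0, 0, 0], 0, 0.8],
])

```text
clock: 14.8
position: [0.5482, 0.0378, 0.0808]
tool_rot: [3.141, 0.0, 0.574]
force: [0.6, -2.1, 1.0]
grip_width: 0.0211
finger_force: 69.1
```

```bash
python3 -c "
from h import *
o=bot.observe();print(o['position'],o['tool_rot'],o['force'],o['moment'])"
```

```text
[0.5482092  0.03780492 0.08082895] [3.14105245e+00 2.81981043e-05 5.74402944e-01] [ 0.58020593 -2.12014736  0.98049641] [-0.56896297 -0.02198163  0.01286959]
```

Back off within the play, lift, and look again from the same offset.

Emit:
arm_command([
  [[0, -0.3, 0], 0.07, 0.8],
  [[0, 0, 2], 0.07, 0.8],
  [[0, 0, 6], 0, 0.8],
  [[0, 0, 12], 0, 0.8],
  [[0, 0, 15], 0, 0.8],
  [[-15, -14, 5], 0, 0.8],
  [[-15, -14, 0], 0, 0.8],
  [[-15, -14, 0], 0, 0.8],
  [[0, 0, 0], 0, 0.8],
  [[0, 0, 0], 0, 0.8],
])

```text
clock: 15.8
position: [0.5035, -0.0041, 0.1218]
tool_rot: [3.141, -0.001, 0.714]
force: [-0.2, 0.7, -1.7]
grip_width: 0.0212
finger_force: 68.7
```

```bash
cat >> h.py <<'E'
def tab(f,c,r=26):
    u,v=proj(f,[*c,.030]).round().astype(int)
    W=[]
    im=f["image"].astype(int)
    for y in range(v-r,v+r):
        for x in range(u-r,u+r):
            p=im[y,x]
            d=onz(f,(x,y),.030)[:2]-c
            if .0115<np.hypot(*d)<.0165 and p.min()>150: W.append(d)
    return np.array(W)
E
python3 - <<'E'
from h import *
import pickle
f=grab_frame("wrist"); pickle.dump(f,open("f5.pkl","wb"))
c,w,a=square(f,(.548,.0385));print("auto",c,w,a)
for n in("f1","f4","f5"):
    g=pickle.load(open(n+".pkl","rb")); W=tab(g,np.array([.5478,.0385]))
    A=np.arctan2(W[:,1],W[:,0]); hst=np.histogram(A,36,(-np.pi,np.pi)); print(n,len(W),hst[0])
    
E
```

```text
auto [0.54771099 0.0387269 ] [14.62479248 14.6567627 ] 0.7920561327016736
f1 115 [ 0  0  2  2  2  2  9  5  6  5  6  1  0  0  0  2  3  4  4  6  4  5  6  5
 10  8  3  0  0  0  9  6  0  0  0  0]
f4 208 [ 0  0  1  0  0  0  8 14 13 15 15 11  0  0  4 10 15 14 14 15  8  6 20  4
  1  7  8  5  0  0  0  0  0  0  0  0]
f5 215 [ 1  1  5  1  3  6 14 14 13 13 13  8  1  0  5 11 14 13 12 11  3 12 12  0
  7 11  9  2  0  0  0  0  0  0  0  0]
```

Emit:
arm_command([
  [[12, 0.3, 0], 0.13, 0.8],
  [[12, 0.3, 0], 0.13, 0.8],
  [[12, 0.3, 0], 0.13, 0.8],
  [[12, 0.3, 0], 0.13, 0.8],
  [[12, 0.3, 0], 0.13, 0.8],
  [[12, 0.3, 0], 0.13, 0.8],
  [[12, 0.3, 0], 0.13, 0.8],
  [[12, 0.3, 0], 0.13, 0.8],
  [[12, 0.3, 0], 0.13, 0.8],
  [[12, 0.3, 0], 0.13, 0.8],
  [[12, 0.3, 0], 0.13, 0.8],
  [[12, 0.3, 0], 0.13, 0.8],
  [[12, 0.3, 0], 0.13, 0.8],
  [[12, 0.3, 0], 0.13, 0.8],
  [[12, 0.3, 0], 0.13, 0.8],
  [[12, 0.3, 0], 0.13, 0.8],
  [[12, 0.3, 0], 0.13, 0.8],
  [[12, 0.3, 0], 0.13, 0.8],
  [[9, 0.3, 0], 0.12, 0.8],
  [[0, 0, 0], 0, 0.8],
])

```text
clock: 17.85
position: [0.729, 0.0017, 0.1205]
tool_rot: [-3.142, 0.0, -3.106]
force: [-0.0, -0.5, -1.1]
grip_width: 0.0211
finger_force: 68.7
```

```bash
python3 - <<'E'
from h import *
import pickle
f=grab_frame("wrist"); pickle.dump(f,open("f6.pkl","wb"))
o=bot.observe();print(o["position"],o["tool_rot"],o["qpos"])
u,v=proj(f,[.6717,.0022,.035]).round().astype(int); print(u,v)
r=28;im=cv2.resize(f["image"][max(v-r,0):v+r,u-r:u+r],(560,560),interpolation=cv2.INTER_CUBIC)
cv2.imwrite("pics/c6.png",cv2.cvtColor(im,cv2.COLOR_RGB2BGR))
print(square(f,(.6717,.0022)))
E
```

```text
[0.72825078 0.00170085 0.12044104] [ 3.14154764e+00 -3.55758700e-04 -3.11107908e+00] [-0.08547954  0.80186485  0.00327327  1.37724705 -0.00294345  0.96283836
  1.51978861]
321 152
(array([0.67219463, 0.00205415]), array([14.7484024 , 15.17319489]), np.float64(1.5574240623293907))
```

View pics/c6.png

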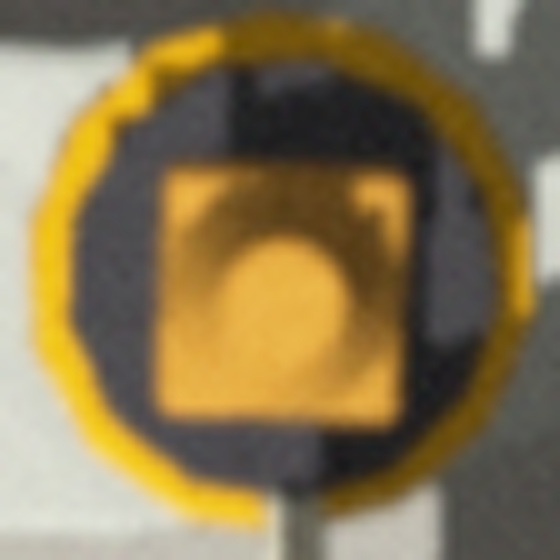

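Emit:
arm_command([
  [[-20, 0, 0], -0.03, 0.8],
  [[-20, 0.4, 0], 0, 0.8],
  [[-16, 0, -4], 0, 0.8],
  [[0, 0, -10], 0, 0.8],
  [[0, 0, -10], 0, 0.8],
  [[0, 0, -5], 0, 0.8],
  [[0, 0, -1.5], 0, 0.8],
  [[0, 0, -1], 0, 0.8],
  [[0, 0, 0], 0, 0.8],
])

```text
clock: 18.8
position: [0.6723, 0.0018, 0.0893]
tool_rot: [-3.142, 0.0, -3.139]
force: [0.2, 0.4, -2.5]
grip_width: 0.0209
finger_force: 68.7
```

Emit:
arm_command([
  [[0, 0, -1], 0, 0.8],
  [[0, 0, -1], 0, 0.8],
  [[0, 0, -1], 0, 0.8],
  [[0, 0, -1], 0, 0.8],
  [[0, 0, -0.5], 0, 0.8],
  [[0, 0, 0], 0, 0.8],
])

```text
clock: 19.4
position: [0.672, 0.0018, 0.0847]
tool_rot: [-3.142, -0.0, -3.138]
force: [-0.5, -0.4, -2.5]
grip_width: 0.0209
finger_force: 68.7
```

Emit:
arm_command([
  [[0, 0, -1], 0, 0.8],
  [[0, 0, -1], 0, 0.8],
  [[0, 0, -0.7], 0, 0.8],
  [[0, 0, -0.6], 0, 0.8],
  [[0, 0, -0.5], 0, 0.8],
  [[0, 0, 0], 0, 0.8],
])

```text
clock: 20.0
position: [0.6721, 0.0018, 0.0811]
tool_rot: [-3.142, 0.0, -3.138]
force: [-0.4, -0.5, 0.9]
grip_width: 0.0214
finger_force: 68.8
```

Emit:
arm_command([
  [[0, 0, 0], -0.06, 0.8],
  [[0, 0, 0], -0.06, 0.8],
  [[0, 0, 0], -0.06, 0.8],
  [[0, 0, 0], -0.06, 0.8],
  [[0, 0, 0], -0.06, 0.8],
  [[0, 0, 0], -0.06, 0.8],
  [[0, 0, 0], -0.06, 0.8],
  [[0, 0, 0], -0.06, 0.8],
])

```text
clock: 20.8
position: [0.6724, 0.0017, 0.0812]
tool_rot: [3.141, 0.001, 2.662]
force: [1.0, -0.8, 0.3]
grip_width: 0.021
finger_force: 69.0
```

Emit:
arm_command([
  [[0, 0, 0], -0.06, 0.8],
  [[0, 0, 0], -0.06, 0.8],
  [[0, 0, 0], -0.06, 0.8],
  [[0, 0, 0], -0.06, 0.8],
  [[0, 0, 0], -0.06, 0.8],
  [[0, 0, 0], -0.06, 0.8],
  [[0, 0, 0], -0.06, 0.8],
  [[0, 0, 0], -0.06, 0.8],
  [[0, 0, 0], -0.06, 0.8],
  [[0, 0, 0], -0.06, 0.8],
  [[0, 0, 0], -0.06, 0.8],
  [[0, 0, 0], -0.06, 0.8],
  [[0, 0, 0], -0.06, 0.8],
])

```text
clock: 22.1
position: [0.6726, 0.0016, 0.0812]
tool_rot: [3.141, 0.001, 1.882]
force: [2.4, -2.0, -0.6]
grip_width: 0.0209
finger_force: 68.9
```

Emit:
arm_command([
  [[0.3, -0.2, -0.3], -0.06, 0.8],
  [[0, 0, 0], -0.06, 0.8],
  [[0, 0, 0], -0.06, 0.8],
  [[0, 0, 0], -0.06, 0.8],
  [[0, 0, 0], -0.06, 0.8],
  [[0, 0, 0], -0.06, 0.8],
  [[0, 0, 0], -0.06, 0.8],
  [[0, 0, 0], -0.06, 0.8],
  [[0, 0, 0], -0.06, 0.8],
  [[0, 0, 0], -0.06, 0.8],
  [[0, 0, 0], -0.06, 0.8],
  [[0, 0, 0], -0.06, 0.8],
  [[0, 0, 0], -0.06, 0.8],
  [[0, 0, 0], -0.06, 0.8],
  [[0, 0, 0], -0.06, 0.8],
])

```text
clock: 23.6
position: [0.6728, 0.0012, 0.081]
tool_rot: [3.141, -0.0, 0.982]
force: [1.3, -2.7, 1.1]
grip_width: 0.0205
finger_force: 69.1
```

Emit:
arm_command([
  [[0.2, -0.4, 0], -0.06, 0.8],
  [[0, 0, 0], -0.06, 0.8],
  [[0, 0, 0], -0.06, 0.8],
  [[0, 0, 0], -0.06, 0.8],
  [[0, 0, 0], -0.06, 0.8],
  [[0, 0, 0], -0.06, 0.8],
  [[0, 0, 0], -0.06, 0.8],
  [[0, 0, 0], -0.06, 0.8],
  [[0, 0, 0], -0.06, 0.8],
  [[0, 0, 0], -0.06, 0.8],
  [[0, 0, 0], -0.06, 0.8],
])

```text
clock: 24.7
position: [0.6727, 0.0009, 0.0809]
tool_rot: [3.141, -0.0, 0.322]
force: [-1.5, -1.4, 1.7]
grip_width: 0.0212
finger_force: 69.1
```

Emit:
arm_command([
  [[0, 0, 0], -0.06, 0.8],
  [[0, 0, 0], -0.06, 0.8],
  [[0, 0, 0], -0.06, 0.8],
  [[0, 0, 0], -0.06, 0.8],
  [[0, 0, 0], -0.06, 0.8],
  [[0, 0, 0], -0.06, 0.8],
  [[0, 0, 0], -0.06, 0.8],
  [[0, 0, 0], -0.06, 0.8],
  [[0, 0, 0], -0.04, 0.8],
  [[0, 0, 0], 0, 0.8],
])

```text
clock: 25.7
position: [0.6726, 0.0009, 0.0807]
tool_rot: [3.141, -0.0, -0.196]
force: [-0.2, -1.9, 1.3]
grip_width: 0.0208
finger_force: 69.1
```

Emit:
arm_command([
  [[0, 0, 0], 0.07, 0.8],
  [[0, 0, 2], 0.07, 0.8],
  [[0, 0, 6], 0, 0.8],
  [[0, 0, 12], 0, 0.8],
  [[0, 0, 15], 0, 0.8],
  [[-20, 0, 4], 0, 0.8],
  [[-20, 0, 0], 0, 0.8],
  [[-16, 0, 0], 0, 0.8],
  [[0, 0, 0], 0, 0.8],
  [[0, 0, 0], 0, 0.8],
])

```text
clock: 26.7
position: [0.6173, 0.0016, 0.1207]
tool_rot: [-3.141, -0.001, -0.055]
force: [0.6, -0.1, -1.3]
grip_width: 0.021
finger_force: 68.7
```

```bash
python3 - <<'E'
from h import *
import pickle
f=grab_frame("wrist"); pickle.dump(f,open("f7.pkl","wb"))
o=bot.observe();print(o["position"],o["tool_rot"])
O=[]
for g in(pickle.load(open("f6.pkl","rb")),f):
    u,v=proj(g,[.6717,.0022,.035]).round().astype(int); print(u,v,square(g,(.6717,.0022)))
    r=28;O.append(cv2.resize(g["image"][v-r:v+r,u-r:u+r],(400,400),interpolation=cv2.INTER_CUBIC))
cv2.imwrite("pics/c7.png",cv2.cvtColor(np.hstack(O),cv2.COLOR_RGB2BGR))
E
```

```text
[0.61743563 0.00147225 0.12048649] [-3.14123062e+00 -1.22079809e-03 -5.52854004e-02]
321 152 (array([0.67219463, 0.00205415]), array([14.7484024 , 15.17319489]), np.float64(1.5574240623293907))
313 156 (array([0.67242476, 0.00200922]), array([14.86786346, 14.71218414]), np.float64(0.009682884417986322))
```

View pics/c7.png

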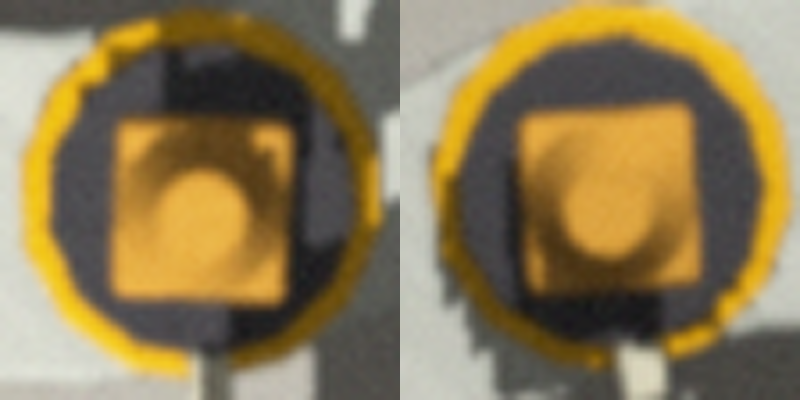

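Yellow turned by a half turn to within about 0.02 rad. Taking the key back to its dish.

Emit:
arm_command([
  [[-11.5, -25, 0], -0.03, 0.8],
  [[-11.5, -25, 0], -0.03, 0.8],
  [[-11.5, -25, 0], -0.03, 0.8],
  [[-11.5, -25, 0], -0.03, 0.8],
  [[-11.5, -25, 0], -0.03, 0.8],
  [[-11.5, -25, 0], -0.03, 0.8],
  [[-11.5, -25, 0], -0.03, 0.8],
  [[-11.5, -25, 0], -0.03, 0.8],
  [[-11.5, -25, 0], -0.03, 0.8],
  [[-11.5, -25, 0], -0.03, 0.8],
  [[-11.5, -25, 0], -0.03, 0.8],
  [[-11.5, -26, 0], 0, 0.8],
  [[0, 0, -15], 0, 0.8],
  [[0, 0, -15], 0, 0.8],
  [[0, 0, -15], 0, 0.8],
  [[0, 0, 0], 0, 0.8],
])

```text
clock: 28.35
position: [0.4783, -0.2984, 0.0725]
tool_rot: [-3.141, 0.003, -0.384]
force: [0.1, 0.3, -0.9]
grip_width: 0.0213
finger_force: 68.8
```

Emit:
arm_command([
  [[1, -1, -7], 0, 0.8],
  [[0, 0, -5], 0, 0.8],
  [[0, 0, -3], 0, 0.8],
  [[0, 0, -2], 0, 0.8],
  [[0, 0, -1], 0, 0.8],
  [[0, 0, -0.5], 0, 0.8],
  [[0, 0, 0], 0, 0.8],
])

```text
clock: 29.05
position: [0.4796, -0.3008, 0.0563]
tool_rot: [3.142, -0.0, -0.385]
force: [0.3, 1.0, -1.0]
grip_width: 0.0212
finger_force: 68.8
```

Emit:
arm_command([
  [[0, 0, -1], 0, 0.8],
  [[0, 0, -0.7], 0, 0.8],
  [[0, 0, -0.7], 0, 0.8],
  [[0, 0, -0.5], 0, 0.8],
  [[0, 0, 0], 0, 0.8],
])

```text
clock: 29.55
position: [0.4796, -0.3008, 0.0533]
tool_rot: [-3.142, -0.0, -0.385]
force: [-0.5, 0.1, -0.6]
grip_width: 0.0208
finger_force: 69.0
```

Emit:
arm_command([
  [[0, 0, -0.5], 0, 0.8],
  [[0, 0, -0.3], 0, 0.8],
  [[0, 0, 0], 0, 0.8],
])

```text
clock: 29.85
position: [0.4797, -0.3009, 0.0532]
tool_rot: [-3.141, -0.001, -0.385]
force: [-1.9, 4.6, 16.7]
grip_width: 0.021
finger_force: 71.4
```

Contact with the floor. I'll ease up slightly, release slowly and retreat straight up.

Emit:
arm_command([
  [[0, 0, 0.5], 0, 0.8],
  [[0, 0, 0], 0, 0.3],
  [[0, 0, 0], 0, 0],
  [[0, 0, 0], 0, -0.3],
  [[0, 0, 0], 0, -0.3],
  [[0, 0, 0], 0, -0.3],
  [[0, 0, 10], 0, -0.3],
  [[0, 0, 25], 0, -0.3],
  [[0, 0, 35], 0, -0.3],
  [[0, 0, 40], 0, -0.3],
  [[10, 25, 20], 0, -0.3],
  [[10, 25, 0], 0, -0.3],
  [[0, 0, 0], 0, -0.3],
], newtons=30)

```text
clock: 31.15
position: [0.5013, -0.2476, 0.1837]
tool_rot: [-3.14, -0.001, -0.381]
force: [0.3, -0.0, 0.4]
grip_width: 0.0555
finger_force: 0.0
```

```bash
python3 - <<'E'
from h import *
f=grab_frame("wrist"); save(f,"w8.png"); o=bot.observe();print(o["position"],o["grip_width"],o["force"])
E
```

```text
[ 0.50032646 -0.24927326  0.18355478] 0.05535106803088549 [ 0.44355824 -0.00604348  0.3589832 ]
```

View pics/w8.png

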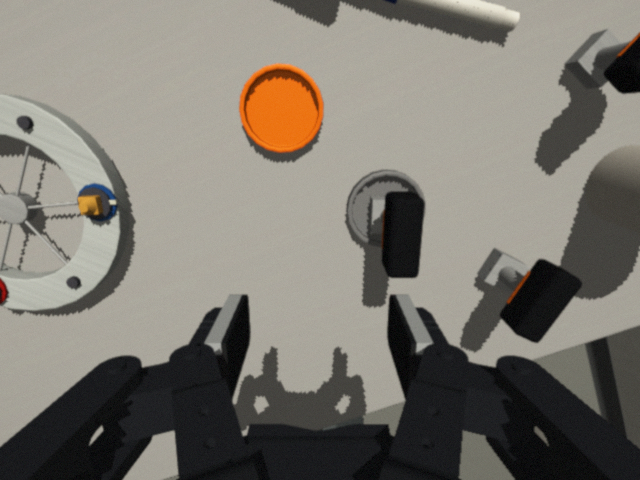

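The key stands upright in the grey dish (about 385,210), with the gripper clear of it.

```bash
python3 -c "
from workcell import ticket
print(ticket.job_done())"
```

```text
the job is handed in; nothing more can be done
None
```

I tightened red by one quarter turn and then yellow by two, both to within about 0.02 rad by the wrist camera. Blue was not touched, the key is back upright in its grey dish, and the job was handed in at about 31 s of the 72 s limit.

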